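# Take the breakfast pile apart

## Task

Someone tidied the breakfast things by piling them up. Take the piles apart and set each thing upright and let go in the middle of its own place: the spice jar with the yellow lid (now standing on the cork coaster) in the free compartment of the wooden tray, the tea light on the white candle stand, the matchbox flat on top of the round wooden box, and the jam jar on the cork coaster. Keep both jars upright, set the glass jam jar down rather than dropping it, and leave the salt shaker and the mug where they are.

Things in the scene. Friction and masses are not known exactly. Their poses are not given: they have to be found in the camera images.
- candle: tea light: round white/aluminium candle cup, 38 mm diameter, 15 mm high; origin at the centre of its underside, z up. At the start it lies on top of the matchbox, the top of the pile
- matches: yellow and brown matchbox lying flat, 36 mm (its x) by 53 mm (its y) by 14 mm high; origin at the centre of its underside. At the start it lies on the jam jar's lid, under the tea light
- jam_jar: round glass jam jar with red contents and a white lid, 84 mm high; body 67 mm in diameter, flat lid 63 mm in diameter from 74 to 84 mm up; 0.25 kg; origin at the centre of its underside. At the start it stands on the worktop and carries the matchbox and the tea light
- spice_jar: round spice jar with a yellow lid, 45 mm diameter, 100 mm high (lid, 44 mm across, from 80 mm up); origin at the centre of its underside. At the start it stands on the cork coaster
- coaster: round light-brown cork coaster, 94 mm diameter, 10 mm thick, fixed to the worktop; origin at the centre of its underside; the jam jar's place
- wooden_box: round dark wooden box with its lid on, 76 mm diameter, flat top 31 mm above its underside, fixed to the worktop; origin at the centre of its underside; the matchbox's place is on top of it
- candle_stand: white ceramic footed candle stand, fixed; dish 100 mm across at 36 mm height, its flat inner floor (86 mm across) 30 mm above the underside, rim 6 mm above that floor; origin at the centre of its underside; the tea light's place
- free_place (a point): centre of the floor of the free compartment of the brown wooden tray (tray 150 by 80 mm, walls 22 mm high and 5 mm thick, fixed; two compartments in a row, each about 67 by 70 mm inside, floor 5 mm above the worktop); x axis along the tray, away from the other compartment (the one with the salt shaker, its centre 72 mm along -x), z up; the spice jar's place
- salt: bystander: salt shaker, clear with a grey cap, 44 mm diameter, 90 mm high, standing in the tray's other compartment; origin at the centre of its underside
- mug: bystander: white mug with small leaves, 82 mm diameter, 112 mm long with its handle (at its -y), 94 mm high, standing at the left; origin at its underside, midway along those 112 mm
Not all that is in view belongs to the job. What is shaped like the spice_jar but orange is not meant.

How it is judged:
By the outcome, as a careful person would: the job done as asked, in the order asked, and still so for the second after the job is handed in, with the robot touching nothing.
It also fails if it takes over 109 s, if anything falls off the work surface, if the arm or the gripper's body presses on something with over 40 N, if the wrist force passes 120 N, or if a joint passes its speed limit or range.

## Robot

A 6-joint arm with a two-finger parallel gripper is mounted at the origin on a cart in front of the work surface, level with it; the furniture and walls round the work are solid. World frame = base frame: x ahead of the robot, y to its left, z up, the work surface at z = 0. Lengths are in mm, angles in rad, forces in N, time in s.
With the tool pointing down it reaches from about 350 to 850 mm from the base axis. Payload 8.1 kg.
Tool frame: the origin (TCP) lies midway between the tips of the shut fingers; the grasp point (between the pads) lies 19 mm behind it; z points along the fingers, x is the direction in which the jaws open and shut, and the axes are right-handed (so a half turn about z gives the same grasp; the last joint's range is limited). The gripper opens to 93 mm and grips with 3 to 60 N. Pads are 15 mm wide; open, the fingers measure 128 mm over their backs; the gripper's body (75 mm by 188 mm) begins 65 mm behind the grasp point.
Start: joints at [1.053, 0.13, 1.488, -0, 1.523, -0.085], TCP at [251.628, 544.691, 218.635] pointing down, gripper open.
Joint ranges: [-2.96, 2.96], [-0.89, 2.26], [0.02, 2.5], [-1.34, 4.48], [0, 2.73], [-2.66, 2.66]. Speed limits (rad/s): [2.39, 2.39, 2.79, 3.14, 3.14, 3.14].

## Interface

Orientations are given as [roll, pitch, yaw] about the fixed x, y, z axes, in that order (R = Rz(yaw) Ry(pitch) Rx(roll)).
In Python, from station import env, cams gives the robot as it stands.
- The arm moves only by the shell command python3 -m jog 'ROWS' [FORCE]. ROWS is JSON, a list of rows, each a list of 3 entries, a list of its own where there are three numbers: the shift along the tool's x, y, z in m, then the turn, a rotation vector about the tool's x, y, z in degrees, then the finger opening in m, from 0 to 0.093. A call has 1 to 12 rows; each row shifts and turns the commanded pose from where the row before left it, along the tool's axes as they then stand; what a row does not reach is not made up. A row lasts 1/10 s, in which the tool goes at most 50 mm and 8.59 degrees, less where a joint would pass 70% of its speed; a pose out of reach is approached as far as the arm can. A call is refused whole if a number of a shift passes 0.05 or a number of a turn 8.59, either way. A call with a gripper value outside its range is refused whole. The fingers move at their own pace and stop on an object; FORCE is the grip in N (left out, the last holds). Time passes only in rows, so rows that do not move let the fingers close. It gives the time, the measured TCP pose, the force and the opening at its end, in the units of the state.
- env.sense(): the state, without advancing time (a new reading comes with each control period).
- cams.get_image(name): name is "side" or "top" or "wrist"; returns (picture, depth): 420x560x3 uint8, red, green, blue; 420x560 float32, mm along the optical axis (not along the pixel's ray), 0 where there is no reading.
- cams.camera_info(name): a dict with "fx", "fy", "cx", "cy" (pixels), "R" (3x3) and "t" (3): a world point X has camera coordinates R X + t; the wrist camera has in their place "T_tool_cam" (4x4, takes a point from camera to tool coordinates, whose origin is the TCP and whose axes are the tool frame's). Camera axes: x right, y down, z forward; pixel columns grow to the right and rows downward; lengths in mm; the calibration is good to about 2 mm. A picture is of the moment at which its call begins: read the wrist's pose just before it. camera_info takes no time and is no camera call.
- env.finish_job(): hands the job in, once; it reports no verdict.
The state is a dict: "t": time; "qpos": joint angles; "qd": joint speeds; "joint_torque": joint torques, N m; "position": TCP position; "tcp_rot": TCP orientation; "ft_force": force on the tool from outside, world axes, zero at the start; "moment": the same for the moment, N m; "finger_gap": finger opening in mm.
Only numpy, scipy, OpenCV 4.12 (cv2) and the standard library are available. Lean on these libraries where they do the work, as an engineer would, in place of code of your own. Each camera call takes 0.05 s, during which the arm holds its last target. There are 200 camera calls.

## Working session

There is one attempt and no reset: what is moved stays moved. The work goes in short steps, Python scripts to look and compute and a shell command to move; the robot and the scene stay as the last step left them, time stands still between calls to the robot, and variables do not carry over. Pictures are saved under pics/ and viewed, about 12 in all and at most 16, crops included, and the job is handed in when it is done.

```bash
ls; mkdir -p pics
python3 - <<'E'
from station import env,cams
import cv2,numpy as np
print(env.sense())
for n in ["top","side","wrist"]:
    i,d=cams.get_image(n); np.savez(f"pics/{n}0.npz",i=i,d=d)
    cv2.imwrite(f"pics/{n}0.png",i[:,:,::-1]); print(n,cams.camera_info(n))
E
```

```text
pics
{'t': 0.0, 'qpos': array([ 1.05263564e+00,  1.31171002e-01,  1.48929634e+00,  2.56344825e-05,
        1.52299138e+00, -8.53906434e-02]), 'qd': array([ 0.00055386, -0.00092817,  0.0010845 , -0.0002149 , -0.0015373 ,
        0.00088256]), 'joint_torque': array([-7.38884955e-04, -5.59816039e+01, -4.91774225e+01,  7.68667180e-02,
        3.49094742e-02, -1.23936193e-04]), 'position': array([251.31102993, 544.19684918, 217.57220646]), 'tcp_rot': array([-3.14140799e+00,  1.85709142e-03,  1.13802521e+00]), 'ft_force': array([ 0.83745067, -0.37091279,  0.06307933]), 'moment': array([ 0.06345684, -0.01608913,  0.00218224]), 'finger_gap': 93.08017234110802}
top {'fx': 399.53375085891025, 'fy': 399.53375085891025, 'cx': 276.35886778649467, 'cy': 211.0930253502518, 'R': array([[ 8.96786531e-04, -9.99900047e-01, -1.41100183e-02],
       [-9.91686686e-01,  9.26335184e-04, -1.28672679e-01],
       [ 1.28672888e-01,  1.41081093e-02, -9.91586733e-01]]), 't': array([ 326.01467508,  523.7715611 , 1014.0851095 ])}
side {'fx': 392.9740829207919, 'fy': 392.9740829207919, 'cx': 282.0832738722088, 'cy': 208.49927160349853, 'R': array([[ 0.99511308, -0.09762103,  0.01483567],
       [-0.05474345, -0.67047963, -0.73990554],
       [ 0.08217735,  0.73547753, -0.67254716]]), 't': array([-476.3790572 ,  295.5263552 ,  699.20148835])}
wrist {'fx': 304.5278679078812, 'fy': 304.5278679078812, 'cx': 275.5065390616909, 'cy': 212.74958978783778, 'T_tool_cam': array([[ 9.99999811e-01,  7.59531207e-05, -6.09370677e-04,
         1.01720037e+00],
       [ 1.05865551e-04,  9.56141665e-01,  2.92904600e-01,
        -8.16684471e+01],
       [ 6.04891713e-04, -2.92904609e-01,  9.56141477e-01,
        -1.66128628e+02],
       [ 0.00000000e+00,  0.00000000e+00,  0.00000000e+00,
         1.00000000e+00]])}
```

View pics/top0.png

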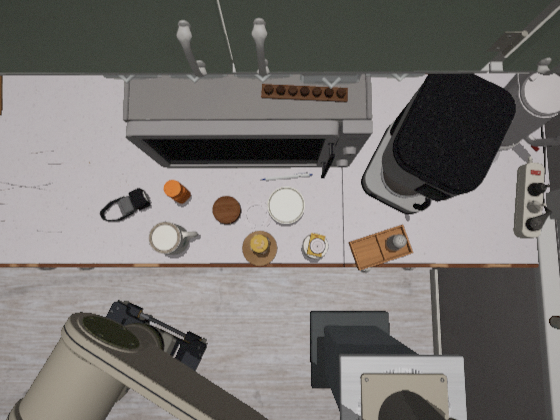

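View pics/side0.png

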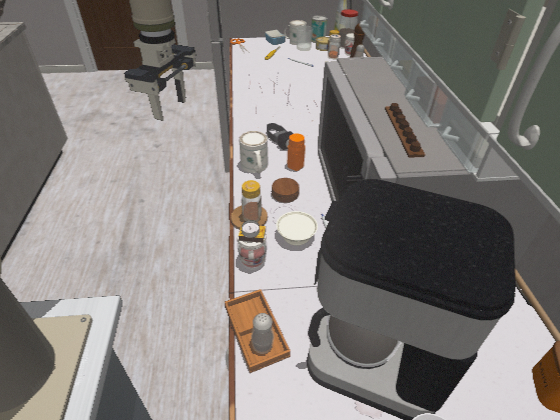

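The top view (560x420) shows the spice jar on the coaster at (260,245), the wooden box at (227,210), the candle stand at (286,205) and the pile at (316,245). The tray is at (381,247), with the salt in its right cell, so the left cell is free. The mug is at (168,238) and the orange decoy at (175,191). The side view agrees. Next I'll measure these.

```bash
cat > h.py <<'E'
import numpy as np,cv2
from station import env,cams
from scipy.spatial.transform import Rotation as Ro
def tool():
    s=env.sense(); return Ro.from_euler('xyz',s['tcp_rot']).as_matrix(),np.array(s['position']),s
def cam(n):
    c=cams.camera_info(n)
    if n=='wrist':
        R,p,_=tool(); T=c['T_tool_cam']; M=R@T[:3,:3]; o=R@T[:3,3]+p
    else: M=c['R'].T; o=-M@c['t']
    return c,M,o
def rays(n,uv,C=None):
    c,M,o=C or cam(n); uv=np.atleast_2d(uv).astype(float)
    d=np.c_[(uv[:,0]-c['cx'])/c['fx'],(uv[:,1]-c['cy'])/c['fy'],np.ones(len(uv))]
    return o,d@M.T
def plane(n,uv,z,C=None):
    o,d=rays(n,uv,C); return o+d*((z-o[2])/d[:,2])[:,None]
def cloud(n,dep,C=None):
    v,u=np.indices(dep.shape); o,d=rays(n,np.c_[u.ravel(),v.ravel()],C)
    P=o+d*dep.ravel()[:,None]; P[dep.ravel()==0]=np.nan
    return P.reshape(*dep.shape,3)
def shot(n,name):
    C=cam(n); i,d=cams.get_image(n); cv2.imwrite(f'pics/{name}.png',i[:,:,::-1]); np.savez(f'pics/{name}.npz',i=i,d=d,M=C[1],o=C[2]); return i,d,C
def blobs(mask):
    k,l,st,ce=cv2.connectedComponentsWithStats(mask.astype(np.uint8)); return l,st,ce
E
python3 - <<'E'
from h import *
f=np.load('pics/top0.npz'); d=f['d']; P=cloud('top',d); i=f['i']
win={'spice':(240,232,280,266),'pile':(298,228,334,264),'stand':(264,184,308,228),'box':(210,194,244,228),'tray':(345,222,415,274),'mug':(145,216,200,260),'orange':(160,175,192,206)}
for k,(a,b,c,e) in win.items():
    Q=P[b:e,a:c].reshape(-1,3); Q=Q[~np.isnan(Q[:,0])]
    h=np.histogram(Q[:,2],np.arange(-6,130,4)); print(k,[(int(z+2),int(n)) for n,z in zip(h[0],h[1]) if n>4])
def circ(k,lo,hi):
    a,b,c,e=win[k]; m=(P[b:e,a:c,2]>lo)&(P[b:e,a:c,2]<hi)
    l,st,ce=blobs(m); j=1+np.argmax(st[1:,4]); ys,xs=np.where(l==j)
    cn=max(cv2.findContours((l==j).astype(np.uint8),0,1)[0],key=cv2.contourArea); (x,y),r=cv2.minEnclosingCircle(cn)
    Q=P[b:e,a:c][l==j]
    print(k,lo,hi,'n',st[j,4],'mean',Q.mean(0).round(1),'mid',((np.percentile(Q,1,0)+np.percentile(Q,99,0))/2).round(1),'size',(np.percentile(Q,99,0)-np.percentile(Q,1,0)).round(1),'px',x+a,y+b,r)
circ('spice',94,120);circ('spice',5,16);circ('pile',105,125);circ('pile',78,104);circ('stand',24,42);circ('box',24,38);circ('tray',14,30);circ('tray',80,100);circ('mug',80,105);circ('orange',90,110)
E
```

```text
spice [(-4, 124), (0, 239), (4, 80), (8, 435), (12, 158), (80, 21), (100, 9), (104, 14), (108, 149), (112, 92)]
pile [(-4, 262), (0, 436), (4, 32), (52, 5), (56, 17), (60, 16), (76, 9), (80, 46), (84, 107), (88, 7), (96, 67), (100, 73), (104, 55), (108, 117), (112, 21), (116, 6)]
stand [(-4, 255), (0, 501), (4, 75), (24, 48), (28, 514), (32, 410), (36, 114), (40, 8)]
box [(-4, 116), (0, 335), (4, 45), (8, 7), (12, 7), (16, 10), (24, 33), (28, 264), (32, 313), (36, 14)]
tray [(-4, 615), (0, 932), (4, 772), (8, 159), (12, 31), (16, 79), (20, 261), (24, 79), (32, 5), (36, 8), (40, 15), (44, 14), (48, 10), (52, 12), (56, 12), (60, 10), (64, 10), (68, 5), (72, 7), (80, 11), (84, 29), (88, 46), (92, 64), (96, 5)]
mug [(-4, 294), (0, 850), (4, 136), (8, 6), (12, 8), (16, 18), (20, 14), (24, 10), (28, 6), (32, 13), (36, 14), (40, 11), (44, 14), (48, 12), (52, 12), (56, 17), (60, 14), (64, 16), (68, 18), (72, 32), (76, 27), (80, 14), (84, 11), (88, 212), (92, 509), (96, 116)]
orange [(-4, 123), (0, 379), (4, 57), (8, 7), (16, 5), (20, 6), (24, 8), (28, 6), (32, 6), (36, 8), (40, 8), (44, 5), 
[... 855 characters left out ...]
ox 24 38 n 612 mean [528.4 459.6  30. ] mid [528.3 460.   29.7] size [69.8 69.5  9.5] px 226.0 209.7142858505249 14.059014320373535
tray 14 30 n 410 mean [429.5  50.   19.9] mid [429.5  51.5  19.4] size [112.8 159.2  10. ] px 380.5 247.5 31.976652145385742
tray 80 100 n 150 mean [442.6  22.2  88.9] mid [442.7  20.5  88. ] size [29.7 31.5 13.9] px 399.30373764038086 241.05140113830566 7.003540515899658
mug 80 105 n 856 mean [450.5 601.4  91.5] mid [450.3 601.3  90. ] size [75.3 75.6 14.2] px 164.75675582885742 237.6216220855713 16.64949607849121
orange 90 110 n 255 mean [572.6 584.7  99.4] mid [573.3 585.4  97.5] size [41.5 41.5 13.9] px 172.30645179748535 188.79032230377197 9.130471229553223
```

Run:
```python
import cv2
i=cv2.imread('pics/top0.png')[165:285,130:430]; j=cv2.imread('pics/side0.png')[115:385,220:370]
import numpy as np
a=cv2.resize(i,None,fx=2.6,fy=2.6,interpolation=2); cv2.imwrite('pics/c1.png',a)
```

```text
(no output)
```

View pics/c1.png

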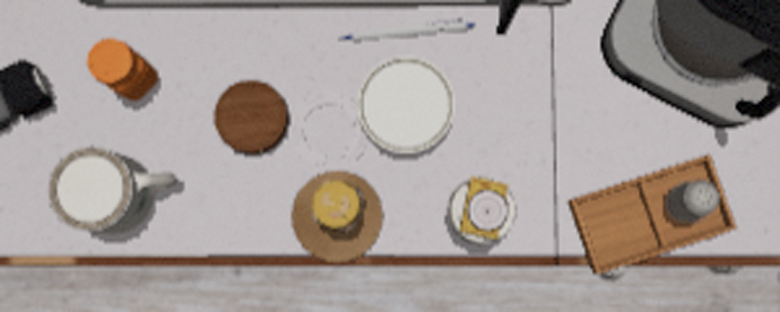

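The crop shows each item clearly: the matchbox is slightly rotated on the lid, and the tea light sits a little off centre. Next I'll get the tray pose and the matchbox yaw, and work out the first move.

```bash
cat >> h.py <<'E'
def go(x,y,z,yaw):
    "print turn (deg, tool axes) then shift (mm) in the turned tool frame"
    R,p,s=tool(); T=Ro.from_euler('xyz',[np.pi,0,yaw]).as_matrix()
    rv=np.degrees(Ro.from_matrix(R.T@T).as_rotvec()); sh=T.T@(np.array([x,y,z])-p)
    print('to',(x,y,z),round(float(yaw),3),'turn',rv.round(1),'shift',sh.round(1))
E
python3 - <<'E'
from h import *
f=np.load('pics/top0.npz'); d=f['d'];i=f['i']; P=cloud('top',d)
hsv=cv2.cvtColor(i,cv2.COLOR_RGB2HSV)
sub=np.zeros(d.shape,bool); sub[222:274,345:415]=1
m=sub&(P[...,2]>16)&(P[...,2]<27)&(hsv[...,1]>70)
Q=P[m]; r=cv2.minAreaRect(Q[:,:2].astype(np.float32)); print('tray rect',r,Q.mean(0))
# outer contour of wood colour in image cast at 22
m2=(sub&(hsv[...,1]>90)).astype(np.uint8); m2=cv2.morphologyEx(m2,cv2.MORPH_CLOSE,np.ones((9,9)))
c=max(cv2.findContours(m2,0,1)[0],key=cv2.contourArea)[:,0]; r2=cv2.minAreaRect(plane('top',c,22)[:,:2].astype(np.float32)); print('colour',r2)
for r in (r,r2):
    b=cv2.boxPoints(r); e=max((b[1]-b[0],b[2]-b[1]),key=np.linalg.norm); e=e/np.linalg.norm(e); e*=np.sign(e[1]); print('free',np.array(r[0])+36*e,'yaw',np.arctan2(e[1],e[0]))
sub[:]=0; sub[228:264,298:334]=1
m=sub&(hsv[...,1]>90)&(P[...,2]>85); q=plane('top',np.argwhere(m)[:,::-1],98); print('matchbox',cv2.minAreaRect(q[:,:2].astype(np.float32)),m.sum())
s=[tool()[1].round(2) for _ in range(3)]; print(s)
go(435,367,210,0.307)
E
```

```text
tray rect ((429.8168029785156, 51.423431396484375), (79.26752471923828, 149.630859375), 17.961345672607422) [431.842357    51.86451317  20.33904532]
colour ((430.3251647949219, 59.012813568115234), (110.53440856933594, 179.6300506591797), 2.4291110038757324)
free [418.71529293  85.66896057] yaw 1.884281
free [428.79936028  94.98046494] yaw 1.6131926
matchbox ((433.2188415527344, 229.4415740966797), (35.65687561035156, 52.20988845825195), 78.59361267089844) 134
[array([251.39, 544.31, 217.82]), array([251.39, 544.31, 217.82]), array([251.39, 544.31, 217.82])]
to (435, 367, 210) 0.307 turn [ 0.   0.1 47.6] shift [121.4 224.5   7.8]
```

```bash
python3 -m jog '[[[0,0,0],[0,0,7.9],0.093],[[0,0,0],[0,0,7.9],0.093],[[0,0,0],[0,0,7.9],0.093],[[0,0,0],[0,0,7.9],0.093],[[0,0,0],[0,0,7.9],0.093],[[0,0,0],[0,0,7.9],0.093],[[0.020,0.037,0.001],[0,0,0],0.093],[[0.020,0.037,0.001],[0,0,0],0.093],[[0.020,0.037,0.001],[0,0,0],0.093],[[0.020,0.037,0.001],[0,0,0],0.093],[[0.020,0.037,0.001],[0,0,0],0.093],[[0.020,0.037,0.001],[0,0,0],0.093]]' 20
python3 -m jog '[[[0,0,0],[0,0,0],0.093],[[0,0,0],[0,0,0],0.093]]'
python3 - <<'E'
from h import *
i,d,C=shot('wrist','w1'); print(tool()[2]['position'],tool()[2]['tcp_rot'])
P=cloud('wrist',d,C)
hsv=cv2.cvtColor(i,cv2.COLOR_RGB2HSV)
E
```

```text
t: 1.35
position: [434.6, 368.6, 212.4]
tcp_rot: [3.141, 0.0, 0.311]
ft_force: [0.0, 1.2, -0.2]
finger_gap: 92.8
t: 1.55
position: [434.1, 369.3, 212.2]
tcp_rot: [-3.141, 0.001, 0.308]
ft_force: [-0.6, 0.5, 0.2]
finger_gap: 93.0
[433.4367948  370.08519178 212.34911809] [-3.14129522e+00  7.57536161e-04  3.09985203e-01]
```

View pics/w1.png

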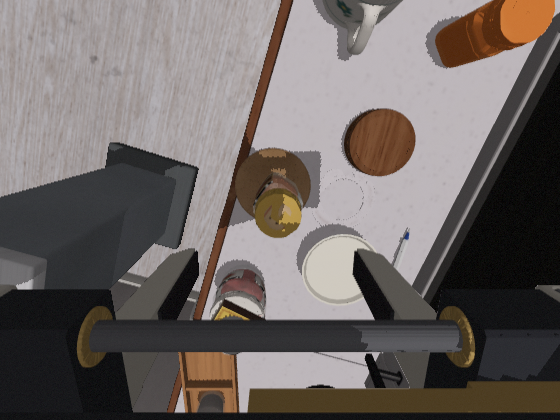

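The wrist view has the spice lid at (278,215) between the fingers, with the coaster behind it at (272,185), the box at (380,142) and the stand at (340,268). I'll measure all of these in this view.

```bash
cat >> h.py <<'E'
def disc(P,box,lo,hi,name,hue=None):
    a,b,c,e=box; S=P[b:e,a:c]; m=(S[...,2]>lo)&(S[...,2]<hi)
    if hue is not None: m&=hue[b:e,a:c]
    l,st,ce=blobs(m)
    if len(st)<2: print(name,'none'); return
    j=1+np.argmax(st[1:,4]); Q=S[l==j].astype(np.float32)
    (x,y),r=cv2.minEnclosingCircle(np.ascontiguousarray(Q[:,:2]))
    print(name,'circle',round(x,1),round(y,1),'r',round(r,1),'mean',Q.mean(0).round(1),'n',len(Q)); return Q
E
python3 - <<'E'
from h import *
f=np.load('pics/w1.npz'); P=cloud('wrist',f['d'],(cams.camera_info('wrist'),f['M'],f['o'])); i=f['i']
disc(P,(245,185,310,245),103,120,'spice lid')
disc(P,(225,140,320,240),4,16,'coaster')
disc(P,(335,100,425,185),22,40,'box')
disc(P,(295,225,375,310),22,42,'stand')
disc(P,(560-360,255,280,300),70,90,'jam lid?')
print('table',np.nanmedian(P[100:130,300:330],(0,1)))
E
```

```text
spice lid circle 437.5 367.6 r 21.9 mean [437.1 368.6 109.7] n 1687
coaster circle 429.8 371.3 r 47.1 mean [421.6 384.2   9.4] n 2576
box circle 531.0 459.9 r 37.7 mean [529.1 460.7  30.2] n 3601
stand circle 542.3 300.6 r 49.8 mean [534.5 297.1  30.9] n 3410
jam lid? circle 426.8 246.9 r 24.7 mean [424.9 255.4  80.2] n 305
table [ 4.51770886e+02  4.67226209e+02 -3.85938839e-01]
```

```bash
python3 -m jog '[[[0.002,0.003,0],[0,0,0],0.093],[[0,0,0.035],[0,0,0],0.093],[[0,0,0.035],[0,0,0],0.093],[[0,0,0.035],[0,0,0],0.093],[[0,0,0.035],[0,0,0],0.093],[[0,0,0.016],[0,0,0],0.093],[[0,0,0],[0,0,0],0.04],[[0,0,0],[0,0,0],0.04],[[0,0,0],[0,0,0],0.04],[[0,0,0],[0,0,0],0.04],[[0,0,0],[0,0,0],0.04]]' 20
python3 -m jog '[[[0,0,0],[0,0,0],0.04],[[0,0,-0.01],[0,0,0],0.04],[[0,0,-0.02],[0,0,0],0.04],[[0,0,-0.03],[0,0,0],0.04],[[0,0,-0.03],[0,0,0],0.04]]'
python3 - <<'E'
from h import *
i,d,C=shot('wrist','w2'); P=cloud('wrist',d,C)
it,dt,Ct=shot('top','t2'); Pt=cloud('top',dt,Ct); a=(Pt[...,2]>120)&(Pt[...,2]<220)
R,p,s=tool(); print(p,s['finger_gap'])
Q=disc(P,(200,120,350,330),p[2]+30,p[2]+60,'held lid (wrist)',cv2.cvtColor(i,cv2.COLOR_RGB2HSV)[...,1]>100)
if Q is not None: print('in tool',((Q.mean(0)-p)@R).round(1))
go(418.7,85.7,140,0.3135)
E
```

```text
t: 2.7
position: [437.5, 368.4, 58.2]
tcp_rot: [-3.141, -0.002, 0.311]
ft_force: [-0.1, 0.1, -0.3]
finger_gap: 57.5
t: 3.2
position: [436.0, 367.4, 147.6]
tcp_rot: [3.141, 0.001, 0.311]
ft_force: [0.1, -0.4, -1.9]
finger_gap: 50.3
[439.20375679 369.57404749 152.58206396] 50.6655595154466
held lid (wrist) circle 436.2 369.7 r 22.4 mean [432.9 379.3 196.8] n 4611
in tool [ -2.7 -11.3 -44.2]
to (418.7, 85.7, 140) 0.314 turn [-0.1 -0.5 -0.2] shift [-107.   263.7   12.6]
```

View pics/w2.png

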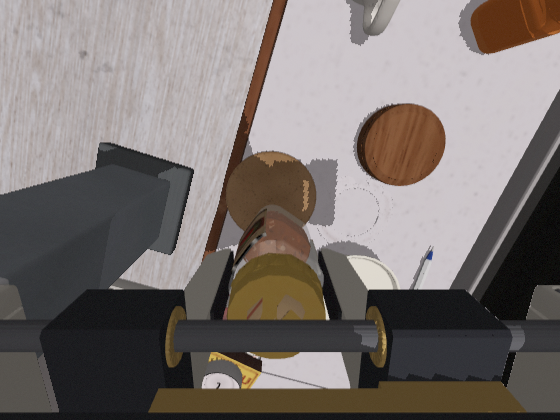

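The jar is between the fingers and off the coaster: a 1.9 N load shows, and the bare coaster is visible at (270,190). The pose reading jumped, so I'll let the arm settle and read again.

```bash
for k in 1 2 3; do python3 -m jog '[[[0,0,0],[0,0,0],0.04]]' | tr '\n' ' '; echo; done
python3 - <<'E'
from h import *
i,d,C=shot('top','t2'); P=cloud('top',d,C)
for k in range(3):
    R,p,s=tool(); print(p,s['tcp_rot'],s['qpos'],s['finger_gap'],s['ft_force']); cams.get_image('side')
i,d,C=shot('side','s2')
# coaster empty? and jar in side view
v=P[232:268,238:284]; print(np.histogram(v[...,2],[-20,-3,4,14,60,130,190,215,300]))
E
python3 -c "
import cv2; i=cv2.imread('pics/s2.png')[90:290,180:340]; cv2.imwrite('pics/s2c.png',cv2.resize(i,None,fx=3,fy=3))"
```

```text
t: 3.4 position: [437.1, 368.1, 147.6] tcp_rot: [-3.141, -0.002, 0.311] ft_force: [-0.0, 1.0, -1.7] finger_gap: 50.3 
t: 3.5 position: [435.8, 367.2, 145.2] tcp_rot: [3.141, 0.002, 0.311] ft_force: [0.0, -0.0, -1.4] finger_gap: 50.4 
t: 3.6 position: [435.6, 367.1, 144.8] tcp_rot: [3.141, 0.003, 0.311] ft_force: [0.3, -0.4, -1.9] finger_gap: 49.6 
[435.68301342 367.12009193 144.89442793] [3.14072165e+00 2.79102979e-03 3.10680792e-01] [ 6.10218352e-01  9.80456816e-02  1.65912648e+00 -8.79347745e-06
  1.38734426e+00  2.99537961e-01] 50.29745329035006 [-0.10323039 -0.38150549 -1.86797248]
[435.84328378 367.23864683 145.16878443] [3.14085012e+00 2.35521059e-03 3.10677251e-01] [ 6.10231581e-01  9.78986632e-02  1.65876732e+00 -1.47025595e-05
  1.38739612e+00  2.99556154e-01] 50.33359155462779 [-0.77755092  0.76127124 -1.04060741]
[435.98946346 367.35825462 145.45101748] [3.14101333e+00 1.93492151e-03 3.10720491e-01] [6.10235517e-01 9.77201393e-02 1.65842722e+00 1.76733234e-05
 1.38746500e+00 2.99511227e-01] 50.26196523435287 [ 0.17690502  0.2693243  -1.38289697]
(array([ 44, 141,  10,   0,   0,   0,   0, 264]), array([-20,  -3,   4,  14,  60, 130, 190, 215, 300]))
```

View pics/s2c.png

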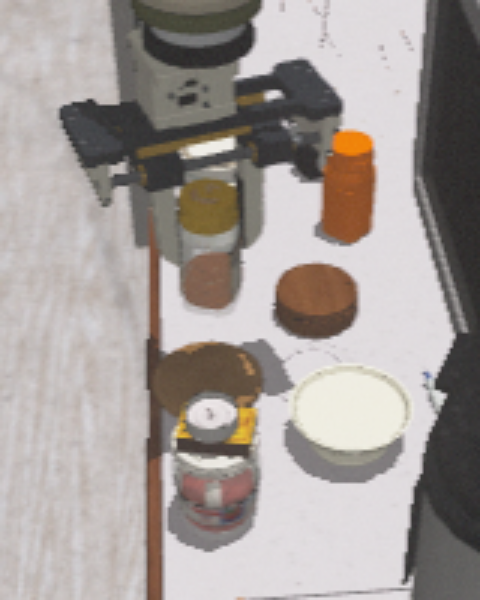

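The side view shows the spice jar held upright and clear of the coaster. I'll raise it over the pile, carry it to the tray, and check the tray from there.

```bash
python3 -m jog '[[[0,0,-0.02],[0,0,0],0.04],[[0,0,-0.03],[0,0,0],0.04],[[-0.010,0.024,0],[0,0,0],0.04],[[-0.015,0.038,0],[0,0,0],0.04],[[-0.016,0.042,0],[0,0,0],0.04],[[-0.016,0.042,0],[0,0,0],0.04],[[-0.016,0.042,0],[0,0,0],0.04],[[-0.014,0.036,0],[0,0,0],0.04],[[-0.010,0.024,0],[0,0,0],0.04],[[-0.006,0.015,0],[0,0,0],0.04],[[0,0,0],[0,0,0],0.04],[[0,0,0],[0,0,0],0.04]]'
python3 -m jog '[[[0,0,0],[0,0,0],0.04],[[0,0,0],[0,0,0],0.04],[[0,0,0],[0,0,0],0.04]]'
cat >> h.py <<'E'
def avg(n=6):
    "mean pose over camera calls (0.05 s each), with a side picture thrown away"
    L=[]
    for _ in range(n): L.append(tool()[1]); cams.get_image('side')
    return np.mean(L,0),np.std(L,0)
E
python3 - <<'E'
from h import *
p,sd=avg(); print(p.round(1),sd.round(1))
i,d,C=shot('wrist','w3'); T=C[0]['T_tool_cam']
R=tool()[0]
def tc(d): # cloud in tool frame
    return cloud('wrist',d,(C[0],T[:3,:3],T[:3,3]))
Q=tc(d); hs=cv2.cvtColor(i,cv2.COLOR_RGB2HSV)
box=Q[150:330,200:360]; m=(box[...,2]<-46)&(box[...,2]>-70)&(hs[150:330,200:360,1]>90)
q=box[m].astype(np.float32); print('held top in tool',cv2.minEnclosingCircle(np.ascontiguousarray(q[:,:2])),q.mean(0),m.sum())
f=np.load('pics/top0.npz')
E
```

```text
t: 5.05
position: [419.0, 85.9, 196.7]
tcp_rot: [-3.141, -0.0, 0.31]
ft_force: [-0.1, 0.0, -0.8]
finger_gap: 50.0
t: 5.35
position: [418.9, 86.5, 196.5]
tcp_rot: [-3.141, 0.0, 0.312]
ft_force: [-0.4, 1.0, -1.8]
finger_gap: 50.7
[418.9  86.3 196.6] [0.  0.2 0. ]
held top in tool ((0.5189220905303955, -1.4409393072128296), 25.441190719604492) [  1.0810348  -9.764617  -51.98626  ] 4154
```

View pics/w3.png

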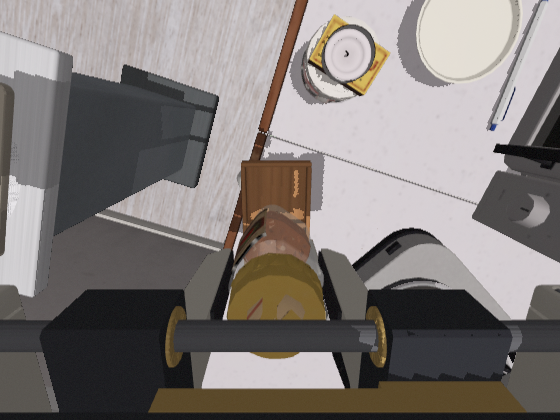

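The wrist view shows the free cell directly ahead, with its end-wall corners near (242,161) and (311,160). The pile is seen at (347,55). I'll measure the tray and the pile from this frame.

Run:
```python
from h import *
f=np.load('pics/w3.npz'); i=f['i']; c=cams.camera_info('wrist'); T=c['T_tool_cam']
R=Ro.from_euler('xyz',[np.pi,0,0.311]).as_matrix(); p=np.array([418.9,86.3,196.6]); C=(c,R@T[:3,:3],R@T[:3,3]+p)
P=cloud('wrist',f['d'],C); np.save('pics/w3P.npy',P)
hs=cv2.cvtColor(i,cv2.COLOR_RGB2HSV)
S=P[145:225,225:330]; m=(S[...,2]>15)&(S[...,2]<30)
e=np.array([np.cos(1.882),np.sin(1.882)]); n=np.array([-e[1],e[0]])
q=S[m][:,:2]; a=q@e; b=q@n
print('n',m.sum(),'end',np.percentile(a,[95,99,100]),'sides',np.percentile(b,[0,1,99,100]))
A=np.percentile(a,99.5)-39; B=(b.min()+b.max())/2; print('width',np.ptp(b),'free centre',A*e+B*n)
r=cv2.minAreaRect(q.astype(np.float32)); print(r)
disc(P,(300,5,390,110),105,125,'candle')
disc(P,(290,5,400,125),76,90,'jamlid')
q=disc(P,(290,5,400,125),92,103,'match',hs[...,1]>90); print(cv2.minAreaRect(np.ascontiguousarray(q[:,:2])))
```

```text
n 916 end [-9.33173921 -9.14300534 -9.08035235] sides [-466.22243985 -465.89340041 -386.43067435 -386.16423654]
width 80.05820330162135 free centre [420.45742052  84.68942165]
((419.8252258300781, 86.62078094482422), (80.06526947021484, 74.0302963256836), 17.857973098754883)
candle circle 431.7 226.0 r 19.3 mean [431.9 227.1 108.6] n 2398
jamlid circle 432.9 227.2 r 31.8 mean [422.2 212.4  83.8] n 1182
match circle 452.0 224.4 r 19.6 mean [454.6 222.7  98.7] n 668
((452.4926452636719, 224.22662353515625), (36.18378829956055, 16.76780128479004), 76.8869857788086)
```

Tray width measures 80.06 mm, so the fix is good. I'll lower the jar, release it slowly and lift away.

```bash
python3 -m jog '[[[0,0.001,0.015],[0,0,0],0.04],[[0,0,0.030],[0,0,0],0.04],[[0,0,0.035],[0,0,0],0.04],[[0,0,0.030],[0,0,0],0.04],[[0,0,0.020],[0,0,0],0.04],[[0,0,0.010],[0,0,0],0.04],[[0,0,0.003],[0,0,0],0.04],[[0,0,0],[0,0,0],0.04],[[0,0,0.001],[0,0,0],0.04],[[0,0,0.001],[0,0,0],0.04],[[0,0,0],[0,0,0],0.04]]'
python3 -m jog '[[[0,0,0],[0,0,0],0.04],[[0,0,0],[0,0,0],0.04],[[0,0,0],[0,0,0],0.04]]'
```

```text
t: 6.8
position: [420.0, 84.9, 52.5]
tcp_rot: [3.141, -0.001, 0.311]
ft_force: [-0.8, 0.3, 3.7]
finger_gap: 50.4
t: 7.1
position: [419.9, 84.9, 52.5]
tcp_rot: [3.141, -0.001, 0.311]
ft_force: [-2.1, -0.8, 5.3]
finger_gap: 50.4
```

Upward force of about 5 N, so the jar is on the floor of the tray. Now release and rise.

```bash
python3 -m jog '[[[0,0,0],[0,0,0],0.055],[[0,0,0],[0,0,0],0.065],[[0,0,0],[0,0,0],0.075],[[0,0,0],[0,0,0],0.075],[[0,0,0],[0,0,0],0.075],[[0,0,-0.02],[0,0,0],0.075],[[0,0,-0.03],[0,0,0],0.075],[[0,0,-0.03],[0,0,0],0.075],[[0,0,-0.03],[0,0,0],0.075],[[0,0,-0.03],[0,0,0],0.075],[[0,0,-0.015],[0,0,0],0.075],[[0,0,0],[0,0,0],0.075]]'
python3 -m jog '[[[0,0,0],[0,0,0],0.075],[[0,0,0],[0,0,0],0.075],[[0,0,0],[0,0,0],0.075]]'
python3 - <<'E'
from h import *
p,sd=avg(4); print(p.round(1),sd)
i,d,C=shot('wrist','w4'); R=Ro.from_euler('xyz',[np.pi,0,0.311]).as_matrix(); c=C[0]; T=c['T_tool_cam']; C=(c,R@T[:3,:3],R@T[:3,3]+p)
P=cloud('wrist',d,C)
disc(P,(220,170,340,320),100,112,'spice',cv2.cvtColor(i,cv2.COLOR_RGB2HSV)[...,1]>100)
go(431,226,190,1.372); go(431,226,190,1.372-np.pi)
E
```

```text
t: 8.3
position: [420.6, 85.1, 208.8]
tcp_rot: [3.141, -0.004, 0.311]
ft_force: [0.9, 0.3, 0.2]
finger_gap: 74.9
t: 8.6
position: [418.3, 84.8, 204.8]
tcp_rot: [-3.141, 0.003, 0.311]
ft_force: [-1.1, 0.7, -0.5]
finger_gap: 75.0
[418.5  84.9 205.3] [0.19032451 0.02002093 0.34907326]
spice circle 420.4 84.3 r 22.0 mean [420.1  85.6 104.6] n 1489
to (431, 226, 190) 1.372 turn [ -0.    0.  -60.8] shift [140.7 -16.1  16.2]
to (431, 226, 190) -1.77 turn [  0.    0.  119.2] shift [-140.7   16.1   16.2]
```

View pics/w4.png

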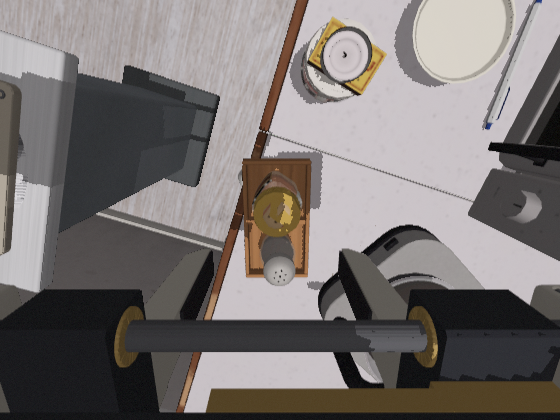

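The spice jar stands at (420.4, 84.3), against (420.5, 84.7) for the free cell measured the same way, and the salt is untouched. Next is the tea light.

```bash
python3 -m jog '[[[0.004,-0.010,0],[0,0,0],0.07],[[0.009,-0.021,0],[0,0,0],0.07],[[0.012,-0.030,0],[0,0,0],0.07],[[0.012,-0.030,0],[0,0,0],0.07],[[0.009,-0.022,0],[0,0,0],0.07],[[0.005,-0.012,0],[0,0,0],0.07],[[0.003,-0.006,0],[0,0,0],0.07],[[0,0,0],[0,0,0],0.07],[[0,0,0],[0,0,0],0.07],[[0,0,0],[0,0,0],0.07]]'
cat >> h.py <<'E'
def wrist(name,n=4):
    p,sd=avg(n); i,d,C=shot('wrist',name); yaw=tool()[2]['tcp_rot'][2]
    R=Ro.from_euler('xyz',[np.pi,0,yaw]).as_matrix(); c=C[0]; T=c['T_tool_cam']
    print('tcp',p.round(1),sd.round(2),'yaw',round(float(yaw),4)); return i,cloud('wrist',d,(c,R@T[:3,:3],R@T[:3,3]+p)),p,yaw
E
python3 - <<'E'
from h import *
i,P,p,yaw=wrist('w5'); hs=cv2.cvtColor(i,cv2.COLOR_RGB2HSV)
B=(210,140,350,260)
disc(P,B,105,125,'candle'); q=disc(P,B,104,125,'candle')
disc(P,B,76,90,'jamlid')
a,b,c,e=B; m=(P[b:e,a:c,2]>92)&(P[b:e,a:c,2]<103); r=cv2.minAreaRect(P[b:e,a:c][m][:,:2].astype(np.float32)); print('match',r)
print(np.histogram(P[b:e,a:c,2],np.arange(76,122,3)))
E
```

```text
t: 9.85
position: [430.7, 225.3, 206.7]
tcp_rot: [3.141, -0.0, 0.31]
ft_force: [0.3, -0.0, -0.2]
finger_gap: 70.1
tcp [430.7 225.4 206.7] [0.02 0.08 0.03] yaw 0.31
candle circle 431.6 225.3 r 19.3 mean [431.7 225.  108.7] n 1416
candle circle 431.6 225.3 r 19.3 mean [431.7 225.1 108.6] n 1434
jamlid circle 432.7 229.4 r 32.0 mean [429.  246.9  83.7] n 817
match ((434.7681579589844, 227.93679809570312), (36.33660125732422, 53.16599655151367), 77.56786346435547)
(array([ 40,  75, 583, 133,  36,  43,  37, 821,  48,  76, 916, 310, 127,
        18,   0]), array([ 76,  79,  82,  85,  88,  91,  94,  97, 100, 103, 106, 109, 112,
       115, 118, 121]))
```

View pics/w5.png

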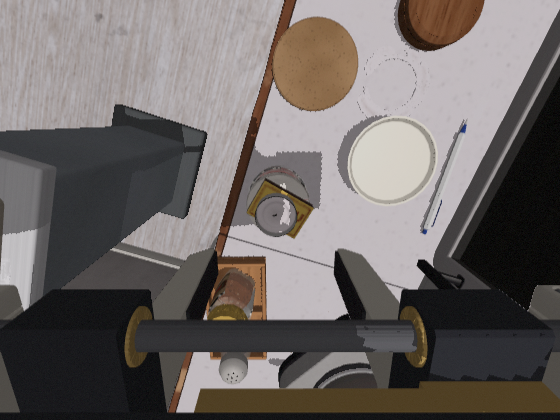

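The wrist view shows the tea light at (277,214) centred between the fingers. The matchbox yaw comes out at about 77.6°, and the two cameras agree to 2 mm.

```bash
python3 -m jog '[[[0,0,0.015],[0,0,0],0.06],[[0,0,0.030],[0,0,0],0.06],[[0,0,0.030],[0,0,0],0.06],[[0,0,0.018],[0,0,0],0.06],[[0,0,0.009],[0,0,0],0.06],[[0,0,0.003],[0,0,0],0.06],[[0,0,0],[0,0,0],0.06],[[0,0,0],[0,0,0],0.06],[[0,0,0],[0,0,0],0.06],[[0,0,0],[0,0,0],0.06]]' 10
python3 -m jog '[[[0,0,0],[0,0,0],0.03],[[0,0,0],[0,0,0],0.03],[[0,0,0],[0,0,0],0.03],[[0,0,0],[0,0,0],0.03],[[0,0,0],[0,0,0],0.03],[[0,0,0],[0,0,0],0.03]]'
```

```text
t: 11.1
position: [431.2, 226.4, 102.5]
tcp_rot: [-3.141, -0.002, 0.311]
ft_force: [0.1, -0.2, -0.5]
finger_gap: 59.9
t: 11.7
position: [430.6, 226.2, 101.7]
tcp_rot: [3.142, -0.0, 0.311]
ft_force: [-0.1, 0.1, 0.1]
finger_gap: 37.0
```

Gap is 37 mm, so the 38 mm tea light is gripped. I'll lift it and carry it to the stand. Both cameras give a relative move of (110.9, 75.1).

```bash
python3 -m jog '[[[0,0,-0.005],[0,0,0],0.03],[[0,0,-0.015],[0,0,0],0.03],[[0,0,-0.020],[0,0,0],0.03],[[0.010,-0.003,-0.010],[0,0,0],0.03],[[0.025,-0.007,0],[0,0,0],0.03],[[0.033,-0.010,0],[0,0,0],0.03],[[0.033,-0.010,0],[0,0,0],0.03],[[0.018,-0.005,0],[0,0,0],0.03],[[0.008,-0.002,0],[0,0,0],0.03],[[0.002,-0.001,0],[0,0,0],0.03],[[0,0,0],[0,0,0],0.03],[[0,0,0],[0,0,0],0.03]]'
python3 - <<'E'
from h import *
i,P,p,yaw=wrist('w6')
disc(P,(180,150,330,290),90,110,'match',cv2.cvtColor(i,cv2.COLOR_RGB2HSV)[...,1]>90)
i=cv2.imread('pics/w6.png'); 
s,d,C=shot('side','s6')
E
python3 -c "
import cv2,numpy as np; a=cv2.imread('pics/s6.png')[130:280,200:360]; a=cv2.resize(a,(480,450)); b=cv2.imread('pics/w6.png')[:, 100:420]; cv2.imwrite('pics/c6.png',np.hstack([a,cv2.resize(b,(320,450))]))"
```

```text
t: 12.9
position: [541.2, 301.4, 151.9]
tcp_rot: [3.142, 0.0, 0.311]
ft_force: [0.5, -0.0, 0.5]
finger_gap: 37.0
tcp [541.3 301.4 151.9] [0.06 0.04 0.01] yaw 0.3106
match none
```

View pics/c6.png

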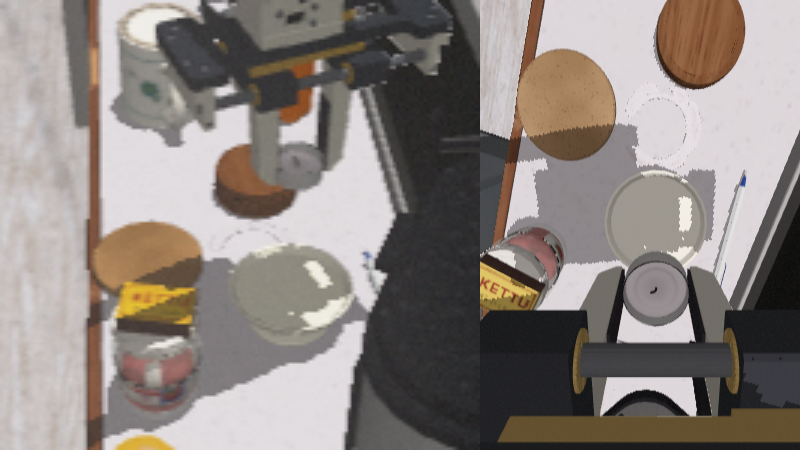

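The tea light is held level and the matchbox stayed on the jar. Before lowering, I'll check the oven clearance, because the gripper body is 188 mm along the jaws.

Run:
```python
from h import *
d=np.load('pics/top0.npz')['d']; P=cloud('top',d).reshape(-1,3)
for y0,y1 in ((150,200),(200,250),(250,300),(300,350),(350,400),(400,450),(450,520),(520,560)):
    m=(P[:,1]>y0)&(P[:,1]<y1)&(P[:,0]>575)
    print(y0,[ (z0,round(float(np.nanmin(P[m&(P[:,2]>z0)&(P[:,2]<z0+60)][:,0],initial=9999)))) for z0 in (30,90,150,210)])
```

```text
150 [(30, 629), (90, 626), (150, 628), (210, 626)]
200 [(30, 605), (90, 605), (150, 605), (210, 605)]
250 [(30, 575), (90, 647), (150, 647), (210, 647)]
300 [(30, 575), (90, 646), (150, 647), (210, 647)]
350 [(30, 643), (90, 647), (150, 647), (210, 647)]
400 [(30, 642), (90, 647), (150, 647), (210, 647)]
450 [(30, 642), (90, 647), (150, 647), (210, 646)]
520 [(30, 643), (90, 647), (150, 646), (210, 647)]
```

The oven front is at x=647 and the body corner reaches about 642. That is too close, so I'll turn the jaws to yaw 1.37, which the matchbox needs anyway.

```bash
python3 -m jog '[[[0,0,0],[0,0,-4.0],0.03],[[0,0,0],[0,0,-8.0],0.03],[[0,0,0],[0,0,-8.5],0.03],[[0,0,0],[0,0,-8.5],0.03],[[0,0,0],[0,0,-8.5],0.03],[[0,0,0],[0,0,-8.5],0.03],[[0,0,0],[0,0,-8.0],0.03],[[0,0,0],[0,0,-5.0],0.03],[[0,0,0],[0,0,-1.8],0.03],[[-0.001,0,0],[0,0,0],0.03],[[0,0,0],[0,0,0],0.03]]'
python3 -m jog '[[[0,0,0.015],[0,0,0],0.03],[[0,0,0.030],[0,0,0],0.03],[[0,0,0.030],[0,0,0],0.03],[[0,0,0.020],[0,0,0],0.03],[[0,0,0.012],[0,0,0],0.03],[[0,0,0.006],[0,0,0],0.03],[[0,0,0.003],[0,0,0],0.03],[[0,0,0],[0,0,0],0.03],[[0,0,0],[0,0,0],0.03],[[0,0,0],[0,0,0],0.03]]'
```

```text
t: 14.3
position: [541.5, 300.6, 151.7]
tcp_rot: [-3.142, 0.0, 1.371]
ft_force: [-0.6, 0.5, -0.1]
finger_gap: 37.2
t: 15.3
position: [542.4, 301.2, 36.8]
tcp_rot: [3.14, -0.001, 1.372]
ft_force: [-0.2, 0.2, -0.2]
finger_gap: 37.0
```

```bash
for k in 1 2 3; do python3 -m jog '[[[0,0,0.001],[0,0,0],0.03],[[0,0,0],[0,0,0],0.03],[[0,0,0],[0,0,0],0.03],[[0,0,0],[0,0,0],0.03]]' | tr '\n' ' '; echo; done
```

```text
t: 15.7 position: [541.6, 300.8, 34.7] tcp_rot: [3.142, -0.0, 1.372] ft_force: [-0.4, 0.6, 0.7] finger_gap: 37.0 
t: 16.1 position: [541.6, 300.8, 33.6] tcp_rot: [-3.142, 0.0, 1.372] ft_force: [0.6, 0.3, 0.3] finger_gap: 37.0 
t: 16.5 position: [541.7, 300.8, 32.8] tcp_rot: [3.141, -0.0, 1.372] ft_force: [0.6, 0.6, 1.7] finger_gap: 37.1
```

```bash
python3 -m jog '[[[0,0,0],[0,0,0],0.040],[[0,0,0],[0,0,0],0.043],[[0,0,0],[0,0,0],0.046],[[0,0,0],[0,0,0],0.048],[[0,0,0],[0,0,0],0.048],[[0,0,-0.003],[0,0,0],0.048],[[0,0,-0.010],[0,0,0],0.048],[[0,0,-0.025],[0,0,0],0.055],[[0,0,-0.035],[0,0,0],0.060],[[0,0,-0.035],[0,0,0],0.060],[[0,0,-0.025],[0,0,0],0.060],[[0,0,-0.012],[0,0,0],0.060]]'
python3 -m jog '[[[0,0,-0.005],[0,0,0],0.06],[[0,0,0],[0,0,0],0.06],[[0,0,0],[0,0,0],0.06]]'
python3 - <<'E'
from h import *
i,P,p,yaw=wrist('w7')
Q=P[120:330,180:380].reshape(-1,3); print(np.histogram(Q[:,2],np.arange(20,60,3)))
B=(180,120,380,330)
disc(P,B,39.5,50,'candle'); disc(P,B,22,50,'stand+')
i,d,C=shot('top','t7'); P=cloud('top',d,C); disc(P,(264,184,308,228),22,42,'stand top'); 
go(434,228.6,160,1.364)
E
```

```text
t: 17.7
position: [543.2, 301.5, 182.2]
tcp_rot: [3.137, -0.003, 1.372]
ft_force: [0.0, 0.9, 1.1]
finger_gap: 60.3
t: 18.0
position: [540.8, 300.4, 180.8]
tcp_rot: [-3.139, 0.002, 1.372]
ft_force: [0.8, -0.4, -0.1]
finger_gap: 59.6
tcp [540.7 300.4 180.7] [0.06 0.03 0.11] yaw 1.3719
(array([ 159,  156, 1107, 3552,  859, 1026,  795,  362,  529,  189,  191,
        226,  260]), array([20, 23, 26, 29, 32, 35, 38, 41, 44, 47, 50, 53, 56, 59]))
candle circle 647.7 276.0 r 64.8 mean [647.6 277.9  44.7] n 940
stand+ circle 542.3 300.4 r 49.6 mean [541.4 300.5  32.1] n 6623
stand top circle 527.4 290.9 r 35.3 mean [521.6 286.2  32.3] n 296
to (434, 228.6, 160) 1.364 turn [-0.1  0.   0.5] shift [-92.5 -90.2  21.8]
```

View pics/w7.png

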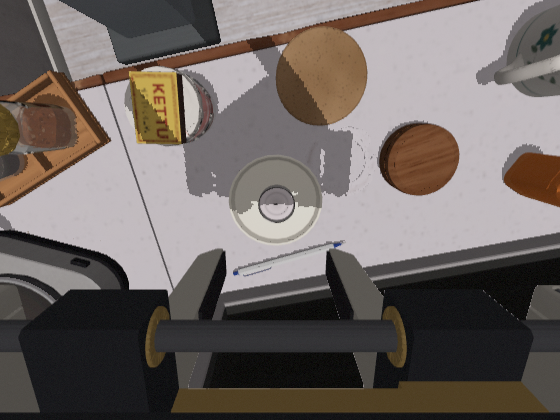

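The tea light sits in the dish: dish centre (275,200), candle (276,204). I'll check that numerically and measure the matchbox and box in the same view.

Run:
```python
from h import *
f=np.load('pics/w7.npz'); i=f['i']; c=cams.camera_info('wrist'); T=c['T_tool_cam']
R=Ro.from_euler('xyz',[np.pi,0,1.372]).as_matrix(); p=np.array([540.7,300.4,180.7])
P=cloud('wrist',f['d'],(c,R@T[:3,:3],R@T[:3,3]+p)); hs=cv2.cvtColor(i,cv2.COLOR_RGB2HSV)
disc(P,(250,180,302,228),37,50,'candle')
disc(P,(365,110,470,205),24,38,'box')
disc(P,(265,15,375,135),5,15,'coaster')
B=(115,60,200,155); a,b,cc,e=B
m=(P[b:e,a:cc,2]>93)&(P[b:e,a:cc,2]<103); q=P[b:e,a:cc][m]; print('match',cv2.minAreaRect(q[:,:2].astype(np.float32)),q.mean(0),m.sum())
```

```text
candle circle 543.5 301.1 r 19.3 mean [544.  301.3  39.5] n 988
box circle 531.0 459.5 r 37.7 mean [529.5 458.   29.9] n 4083
coaster circle 429.8 371.3 r 47.0 mean [428.5 371.2   8.8] n 7118
match ((434.545654296875, 228.2019805908203), (36.8105583190918, 52.938053131103516), 78.24007415771484) [433.98840979 228.79547434  98.12918501] 3493
```

Tea light is 1.3 mm from the stand's centre. Now the matchbox at (434.6, 228.1), yaw about 78°.

```bash
python3 -m jog '[[[-0.008,-0.008,0],[0,0,0.5],0.06],[[-0.017,-0.017,0],[0,0,0],0.06],[[-0.024,-0.023,0],[0,0,0],0.06],[[-0.022,-0.021,0],[0,0,0],0.06],[[-0.014,-0.014,0],[0,0,0],0.06],[[-0.006,-0.006,0.010],[0,0,0],0.06],[[-0.0016,-0.0014,0.025],[0,0,0],0.06],[[0,0,0.030],[0,0,0],0.06],[[0,0,0.015],[0,0,0],0.06],[[0,0,0.008],[0,0,0],0.06],[[0,0,0.004],[0,0,0],0.06],[[0,0,0],[0,0,0],0.06]]' 10
python3 -m jog '[[[0,0,0.002],[0,0,0],0.06],[[0,0,0],[0,0,0],0.06],[[0,0,0.0015],[0,0,0],0.06],[[0,0,0],[0,0,0],0.06],[[0,0,0],[0,0,0],0.06],[[0,0,0],[0,0,0],0.06]]'
```

```text
t: 19.5
position: [434.4, 228.9, 91.0]
tcp_rot: [3.141, -0.0, 1.363]
ft_force: [-1.0, -0.2, -0.8]
finger_gap: 60.2
t: 20.1
position: [434.2, 228.7, 87.2]
tcp_rot: [3.141, -0.0, 1.363]
ft_force: [0.6, -0.2, -0.1]
finger_gap: 60.2
```

```bash
python3 -m jog '[[[0,0,0],[0,0,0],0.045],[[0,0,0],[0,0,0],0.04],[[0,0,0],[0,0,0],0.03],[[0,0,0],[0,0,0],0.03],[[0,0,0],[0,0,0],0.03],[[0,0,0],[0,0,0],0.03]]'
python3 -m jog '[[[0,0,-0.005],[0,0,0],0.03],[[0,0,-0.015],[0,0,0],0.03],[[0,0,-0.02],[0,0,0],0.03],[[0,0,0],[0,0,0],0.03],[[0,0,0],[0,0,0],0.03]]'
python3 - <<'E'
from h import *
i,P,p,yaw=wrist('w8')
disc(P,(200,150,360,330),68,90,'jamlid'); go(531,459.7,127,yaw)
R=Ro.from_euler('xyz',[np.pi,0,yaw]).as_matrix(); Q=(P-p)@R
m=(Q[...,2]>-18)&(Q[...,2]<-7)&(abs(Q[...,0])<30)&(abs(Q[...,1])<45)&(cv2.cvtColor(i,cv2.COLOR_RGB2HSV)[...,1]>90)
print('held match in tool',cv2.minAreaRect(Q[m][:,:2].astype(np.float32)),Q[m].mean(0),m.sum())
E
```

```text
t: 20.7
position: [434.1, 228.7, 87.1]
tcp_rot: [-3.142, 0.0, 1.363]
ft_force: [-0.2, -0.2, 0.8]
finger_gap: 35.7
t: 21.2
position: [434.9, 229.1, 128.2]
tcp_rot: [3.14, -0.001, 1.363]
ft_force: [-0.5, -0.5, 0.0]
finger_gap: 35.8
tcp [434.1 228.7 127.1] [0.49 0.21 0.71] yaw 1.3631
jamlid circle 432.0 228.7 r 31.3 mean [416.7 230.6  84.3] n 2261
to (531, 459.7, 127) 1.363 turn [-0.1  0.  -0. ] shift [246.3  47.7  -0.7]
held match in tool ((0.605438232421875, 0.35652732849121094), (53.48725128173828, 36.475460052490234), 89.66036987304688) [  0.79388941  -0.98195294 -11.75063812] 5354
```

View pics/w8.png

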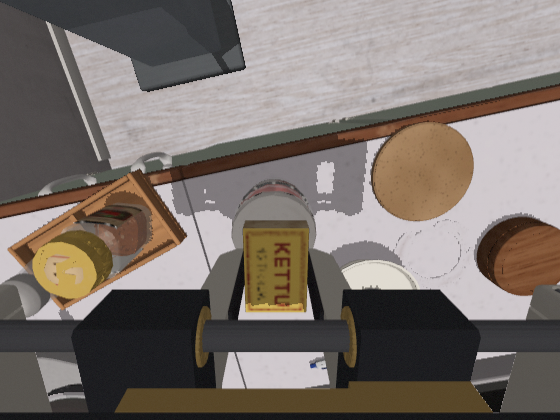

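The matchbox is gripped centred, at tool (0.6, 0.4), and the jar lid stayed in place at about (432, 229). Now carry it to the wooden box.

```bash
python3 -m jog '[[[0.015,0.003,0],[0,0,0],0.03],[[0.030,0.006,0],[0,0,0],0.03],[[0.042,0.008,0],[0,0,0],0.03],[[0.045,0.008,0],[0,0,0],0.03],[[0.045,0.008,0],[0,0,0],0.03],[[0.035,0.007,0],[0,0,0],0.03],[[0.020,0.004,0],[0,0,0],0.03],[[0.010,0.0015,0],[0,0,0],0.03],[[0.004,0.001,0],[0,0,0],0.03],[[0,0,0.015],[0,0,0],0.03],[[0,0,0.020],[0,0,0],0.03],[[0,0,0],[0,0,0],0.03]]'
python3 -m jog '[[[0,0,0],[0,0,0],0.03],[[0,0,0.020],[0,0,0],0.03],[[0,0,0.020],[0,0,0],0.03],[[0,0,0.010],[0,0,0],0.03],[[0,0,0.005],[0,0,0],0.03],[[0,0,0],[0,0,0],0.03],[[0,0,0],[0,0,0],0.03],[[0,0,0],[0,0,0],0.03],[[0,0,0],[0,0,0],0.03],[[0,0,0],[0,0,0],0.03]]'
```

```text
t: 22.65
position: [527.9, 457.3, 87.0]
tcp_rot: [-3.137, 0.006, 1.363]
ft_force: [-0.6, 0.3, 0.0]
finger_gap: 35.8
t: 23.65
position: [530.6, 460.1, 37.8]
tcp_rot: [3.141, -0.001, 1.363]
ft_force: [-0.8, 0.2, 0.9]
finger_gap: 35.9
```

```bash
python3 -m jog '[[[0,-0.0005,0.001],[0,0,0],0.03],[[0,0,0.001],[0,0,0],0.03],[[0,0,0],[0,0,0],0.03],[[0,0,0],[0,0,0],0.03]]'|tr '\n' ' '; for k in 1 2 3; do python3 -m jog '[[[0,0,0.0007],[0,0,0],0.03],[[0,0,0],[0,0,0],0.03],[[0,0,0],[0,0,0],0.03]]' | tr '\n' ' '; echo; done
```

```text
t: 24.05 position: [529.7, 459.9, 35.0] tcp_rot: [-3.141, 0.0, 1.363] ft_force: [-0.3, 0.8, -0.2] finger_gap: 35.7 t: 24.35 position: [529.9, 460.0, 34.4] tcp_rot: [3.142, 0.0, 1.363] ft_force: [-0.1, 0.9, -0.5] finger_gap: 35.7 
t: 24.65 position: [529.9, 460.0, 33.8] tcp_rot: [3.142, -0.0, 1.363] ft_force: [0.2, 0.6, -0.2] finger_gap: 35.9 
t: 24.95 position: [529.9, 460.0, 33.8] tcp_rot: [3.141, -0.0, 1.363] ft_force: [-1.4, -1.6, 5.1] finger_gap: 35.6
```

```bash
python3 -m jog '[[[0,0,0],[0,0,0],0.040],[[0,0,0],[0,0,0],0.045],[[0,0,0],[0,0,0],0.05],[[0,0,0],[0,0,0],0.055],[[0,0,0],[0,0,0],0.055],[[0,0,-0.005],[0,0,0],0.055],[[0,0,-0.020],[0,0,0],0.06],[[0,0,-0.035],[0,0,0],0.07],[[0,0,-0.035],[0,0,0],0.093],[[0,0,-0.030],[0,0,0],0.093],[[0,0,-0.015],[0,0,0],0.093],[[0,0,-0.006],[0,0,0],0.093]]'
python3 -m jog '[[[0,0,0],[0,0,0],0.093],[[0,0,0],[0,0,0],0.093],[[0,0,0],[0,0,0],0.093]]'
python3 - <<'E'
from h import *
i,P,p,yaw=wrist('w9'); hs=cv2.cvtColor(i,cv2.COLOR_RGB2HSV)
B=(200,110,360,300); a,b,c,e=B
m=(P[b:e,a:c,2]>40)&(P[b:e,a:c,2]<50); q=P[b:e,a:c][m]; print('match',cv2.minAreaRect(q[:,:2].astype(np.float32)),q.mean(0),m.sum())
disc(P,B,22,39,'box')
E
```

```text
t: 26.15
position: [530.7, 460.7, 181.6]
tcp_rot: [3.139, -0.003, 1.363]
ft_force: [-0.3, -0.7, 0.6]
finger_gap: 91.8
t: 26.45
position: [528.9, 459.3, 176.5]
tcp_rot: [-3.139, 0.003, 1.363]
ft_force: [0.7, 0.4, 0.1]
finger_gap: 93.1
tcp [529.1 459.4 177. ] [0.17 0.13 0.43] yaw 1.3631
match ((553.46630859375, 486.55096435546875), (97.4332046508789, 192.7762451171875), 87.3949203491211) [547.92766122 470.38526449  44.34345133] 2261
box circle 530.8 459.8 r 37.6 mean [522.6 460.7  28.9] n 1792
```

View pics/w9.png

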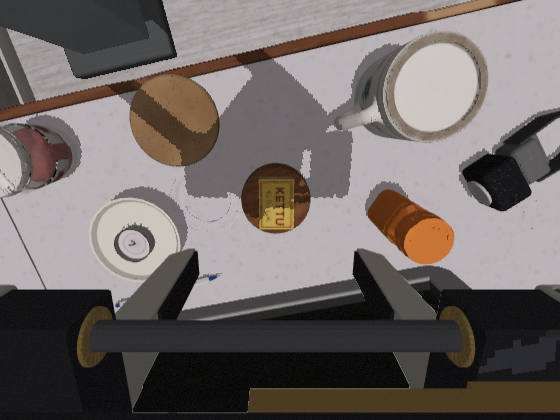

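The matchbox lies flat on the box: (276,204) against box centre (276,198), with the difference due to parallax. I'll confirm that numerically and re-measure the jar.

Run:
```python
from h import *
f=np.load('pics/w9.npz'); i=f['i']; c=cams.camera_info('wrist'); T=c['T_tool_cam']
R=Ro.from_euler('xyz',[np.pi,0,1.363]).as_matrix(); p=np.array([529.1,459.4,177.])
P=cloud('wrist',f['d'],(c,R@T[:3,:3],R@T[:3,3]+p))
S=P[165:240,235:318]; m=(S[...,2]>40)&(S[...,2]<50); q=S[m]; print('match',cv2.minAreaRect(q[:,:2].astype(np.float32)),q.mean(0),q[:,2].std(),m.sum())
disc(P,(125,65,225,175),5,15,'coaster'); disc(P,(0,110,80,205),78,90,'jamlid')
R,p,s=tool(); print(p); go(432.2,228.8,150,1.363)
```

```text
match ((529.9137573242188, 460.36224365234375), (36.015846252441406, 52.89136505126953), 77.80332946777344) [529.05769679 460.67811456  44.41956831] 0.7851698831045444 1793
coaster circle 429.7 371.1 r 47.2 mean [428.2 372.    8.3] n 6440
jamlid circle 437.0 237.0 r 29.7 mean [440.1 247.7  82.5] n 1370
[529.6148567  459.79419185 178.28690083]
to (432.2, 228.8, 150) 1.363 turn [-0.  0.  0.] shift [-246.1  -47.7   28.3]
```

Matchbox is 1.1 mm from the box's centre. Now on to the jam jar.

```bash
python3 -m jog '[[[-0.015,-0.003,0],[0,0,0],0.093],[[-0.030,-0.006,0],[0,0,0],0.093],[[-0.042,-0.008,0],[0,0,0],0.093],[[-0.045,-0.009,0],[0,0,0],0.093],[[-0.045,-0.009,0],[0,0,0],0.093],[[-0.035,-0.007,0],[0,0,0],0.093],[[-0.020,-0.004,0],[0,0,0],0.093],[[-0.010,-0.001,0],[0,0,0],0.093],[[-0.004,-0.001,0],[0,0,0],0.093],[[0,0,0],[0,0,0],0.093],[[0,0,0],[0,0,0],0.093],[[0,0,0],[0,0,0],0.093]]' 30
python3 -m jog '[[[0,0,0],[0,0,0],0.093],[[0,0,0],[0,0,0],0.093],[[0,0,0],[0,0,0],0.093]]'
python3 - <<'E'
from h import *
i,P,p,yaw=wrist('w10')
disc(P,(210,130,350,280),78,90,'jamlid'); go(432.2,228.8,26,yaw)
E
```

```text
t: 27.9
position: [432.4, 229.9, 179.0]
tcp_rot: [-3.141, -0.0, 1.364]
ft_force: [0.6, 0.2, -0.5]
finger_gap: 92.9
t: 28.2
position: [432.1, 229.4, 178.9]
tcp_rot: [-3.141, 0.0, 1.363]
ft_force: [0.2, 0.4, -0.0]
finger_gap: 92.8
tcp [432.1 229.3 179. ] [0.   0.06 0.03] yaw 1.3631
jamlid circle 432.7 228.2 r 31.7 mean [431.  228.4  84. ] n 3626
to (432.2, 228.8, 26) 1.363 turn [ 0. -0. -0.] shift [-3.000e-01  1.000e-01  1.531e+02]
```

```bash
python3 -m jog '[[[-0.001,0,0.015],[0,0,0],0.093],[[0,0,0.030],[0,0,0],0.093],[[0,0,0.035],[0,0,0],0.093],[[0,0,0.035],[0,0,0],0.093],[[0,0,0.020],[0,0,0],0.093],[[0,0,0.012],[0,0,0],0.093],[[0,0,0.006],[0,0,0],0.093],[[0,0,0],[0,0,0],0.093],[[0,0,0],[0,0,0],0.08],[[0,0,0],[0,0,0],0.06],[[0,0,0],[0,0,0],0.06],[[0,0,0],[0,0,0],0.06]]' 30
python3 -m jog '[[[0,0,0],[0,0,0],0.055],[[0,0,0],[0,0,0],0.055],[[0,0,0],[0,0,0],0.055]]'
```

```text
t: 29.65
position: [432.4, 228.2, 26.7]
tcp_rot: [3.141, -0.0, 1.363]
ft_force: [-0.1, -2.8, 3.6]
finger_gap: 65.2
t: 29.95
position: [432.5, 228.2, 26.8]
tcp_rot: [3.141, -0.0, 1.363]
ft_force: [-1.9, -2.0, 5.2]
finger_gap: 64.8
```

Gripped at a gap of 65 mm. Lift, carry to the coaster and lower gently.

```bash
python3 -m jog '[[[0,0,-0.005],[0,0,0],0.055],[[0,0,-0.015],[0,0,0],0.055],[[0,0,-0.015],[0,0,0],0.055],[[0.008,-0.002,-0.005],[0,0,0],0.055],[[0.020,-0.0045,0],[0,0,0],0.055],[[0.030,-0.007,0],[0,0,0],0.055],[[0.034,-0.008,0],[0,0,0],0.055],[[0.026,-0.006,0],[0,0,0],0.055],[[0.014,-0.0035,0],[0,0,0],0.055],[[0.006,-0.0013,0],[0,0,0],0.055],[[0.001,0,0],[0,0,0],0.055],[[0,0,0],[0,0,0],0.055]]'
python3 -m jog '[[[0,0,0],[0,0,0],0.055],[[0,0,0],[0,0,0],0.055],[[0,0,0],[0,0,0],0.055]]'
python3 - <<'E'
from h import *
i,P,p,yaw=wrist('w11'); s,d,C=shot('side','s11')
disc(P,(200,120,360,420),p[2]+50,p[2]+66,'jam lid')
cv2.imwrite('pics/c11.png',np.hstack([cv2.resize(cv2.imread('pics/s11.png')[130:280,200:360],(480,450)),cv2.resize(cv2.imread('pics/w11.png')[:,100:420],(320,450))]))
E
```

```text
t: 31.15
position: [428.9, 370.0, 65.7]
tcp_rot: [-3.141, 0.001, 1.363]
ft_force: [0.6, -0.3, -3.6]
finger_gap: 64.5
t: 31.45
position: [429.2, 370.3, 66.1]
tcp_rot: [3.141, -0.0, 1.362]
ft_force: [0.5, 0.7, -2.7]
finger_gap: 64.7
tcp [429.1 370.5  66.1] [0.04 0.12 0.02] yaw 1.363
jam lid circle 426.5 373.6 r 34.8 mean [414.7 375.1 122.8] n 8670
```

View pics/c11.png

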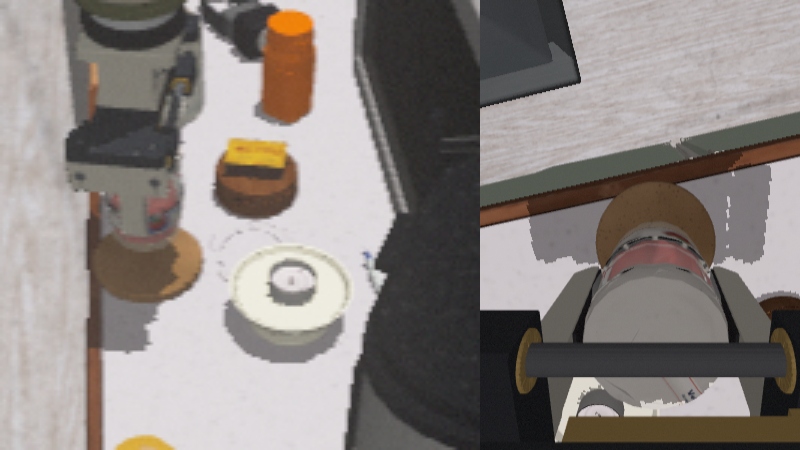

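The jar is upright above the coaster and carries about 3 N. Lowering.

```bash
python3 -m jog '[[[0.0005,0.0005,0.008],[0,0,0],0.055],[[0,0,0.010],[0,0,0],0.055],[[0,0,0.006],[0,0,0],0.055],[[0,0,0.003],[0,0,0],0.055],[[0,0,0.001],[0,0,0],0.055],[[0,0,0],[0,0,0],0.055],[[0,0,0],[0,0,0],0.055],[[0,0,0],[0,0,0],0.055]]' | tr '\n' ' '; echo; for k in 1 2; do python3 -m jog '[[[0,0,0.0007],[0,0,0],0.055],[[0,0,0],[0,0,0],0.055],[[0,0,0],[0,0,0],0.055]]' | tr '\n' ' '; echo; done
```

```text
t: 32.55 position: [429.9, 371.4, 38.5] tcp_rot: [3.141, -0.001, 1.363] ft_force: [0.0, -0.7, -2.8] finger_gap: 64.9 
t: 32.85 position: [429.6, 371.2, 37.4] tcp_rot: [3.142, 0.0, 1.363] ft_force: [0.1, -0.5, -2.3] finger_gap: 65.1 
t: 33.15 position: [429.5, 371.2, 36.6] tcp_rot: [-3.141, 0.0, 1.363] ft_force: [0.2, -0.4, -2.7] finger_gap: 64.8
```

```bash
for k in 1 2; do python3 -m jog '[[[0,0,0.0006],[0,0,0],0.055],[[0,0,0],[0,0,0],0.055],[[0,0,0],[0,0,0],0.055]]' | tr '\n' ' '; echo; done
```

```text
t: 33.45 position: [429.6, 371.3, 36.4] tcp_rot: [3.141, -0.0, 1.363] ft_force: [-1.8, -1.0, 1.6] finger_gap: 64.5 
t: 33.75 position: [429.7, 371.3, 36.3] tcp_rot: [3.141, -0.0, 1.363] ft_force: [-4.6, -2.1, 7.7] finger_gap: 64.3
```

The jar is resting on the coaster: the force went from -2.7 N to +7.7 N. Release, rise and check everything.

```bash
python3 -m jog '[[[0,0,0],[0,0,0],0.07],[[0,0,0],[0,0,0],0.078],[[0,0,0],[0,0,0],0.086],[[0,0,0],[0,0,0],0.093],[[0,0,0],[0,0,0],0.093],[[0,0,0],[0,0,0],0.093],[[0,0,-0.015],[0,0,0],0.093],[[0,0,-0.030],[0,0,0],0.093],[[0,0,-0.035],[0,0,0],0.093],[[0,0,-0.035],[0,0,0],0.093],[[0,0,-0.030],[0,0,0],0.093],[[0,0,-0.015],[0,0,0],0.093]]'
python3 -m jog '[[[0,0,0],[0,0,0],0.093],[[0,0,0],[0,0,0],0.093],[[0,0,0],[0,0,0],0.093],[[0,0,0],[0,0,0],0.093],[[0,0,0],[0,0,0],0.093],[[0,0,0],[0,0,0],0.093]]'
python3 - <<'E'
from h import *
i,P,p,yaw=wrist('w12')
disc(P,(210,130,350,290),88,100,'jam lid'); disc(P,(200,100,360,290),5,16,'coaster')
i,d,C=shot('side','s12'); cv2.imwrite('pics/c12.png',np.hstack([cv2.resize(cv2.imread('pics/s12.png')[120:380,200:360],(370,600)),cv2.resize(cv2.imread('pics/w12.png')[0:420,70:490],(430,600))]))
E
```

```text
t: 34.95
position: [430.9, 372.2, 200.3]
tcp_rot: [3.138, -0.004, 1.363]
ft_force: [0.6, 0.2, 0.8]
finger_gap: 92.9
t: 35.55
position: [429.3, 371.0, 194.6]
tcp_rot: [-3.141, 0.001, 1.363]
ft_force: [0.3, 0.1, -0.3]
finger_gap: 93.5
tcp [429.4 371.1 195. ] [0.11 0.08 0.24] yaw 1.3632
jam lid circle 429.7 371.9 r 31.5 mean [428.3 372.3  93.1] n 3470
coaster circle 429.4 371.1 r 47.0 mean [406.9 374.8   8.9] n 1712
```

View pics/c12.png

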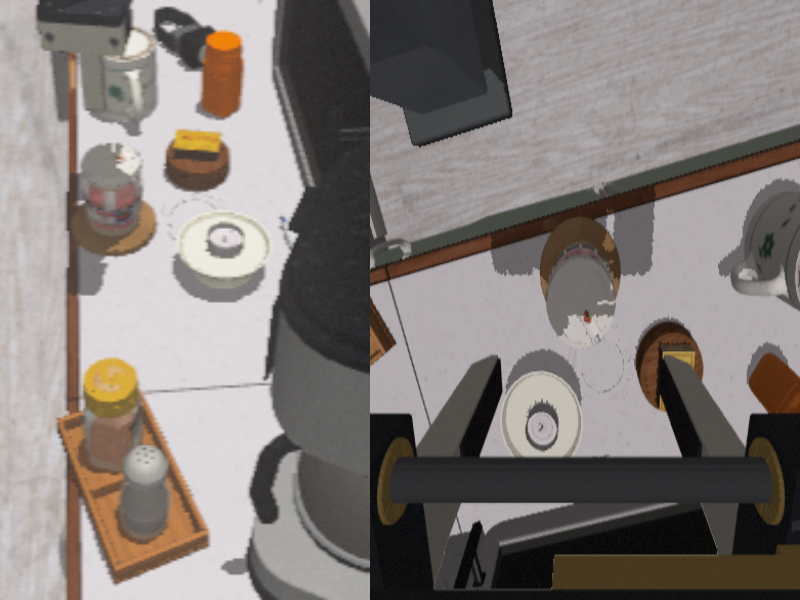

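All four things stand in their places, the mug and salt have not moved, and the gripper is clear. Handing in.

```bash
python3 -c "
from station import env
print(env.finish_job())"
```

```text
the job is handed in; nothing more can be done
None
```

The piles are apart and each thing is standing in its own place. I did them in the order asked and handed the job in at about 36 s.

| Item | Place | Distance from centre at last check | Contact force at set-down |
|---|---|---|---|
| Spice jar | free tray compartment | about 0.4 mm | about 5 N |
| Tea light | candle stand | about 1.3 mm | about 2 N |
| Matchbox | round wooden box, lying flat | about 1.1 mm | about 5 N |
| Jam jar | cork coaster, upright | about 0.9 mm | about 8 N |

- **Last look:** the final side and wrist pictures showed all four in place and both jars upright. The salt shaker and mug looked where they were, and the open gripper was about 100 mm above the jam jar. I judged the salt and mug by eye and did not re-measure them.
- **Disagreements:**
  - The top camera put things about 2 mm lower in x than the wrist camera. I trusted the wrist, which gave the same positions at different tool angles.
  - The finger opening read 50 mm on the 45 mm spice jar, but it held and lifted normally.
  - The arm swings a few mm just after stopping, so I let it settle before the important measurements.

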